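# Free the heel block from the ratchet clamp and set it in the trimming gauge

### The job

The glue in the heel block has set: squeeze the red lever of the ratchet clamp against its dark post to lift the pawl, and slide the clamp bar fully back while the block still lies in the clamp. Then take the block out, slide it lengthwise, lying flat with its black layer down, into the covered slot of the trimming gauge until it is fully home against the hidden stop, and let go of it there. Leave the two thread spools and the brown polish tin beside the work standing where they are.

Things in the scene. Friction and masses are not known exactly. Their poses are not given: they have to be found in the camera images.
- clamp: Ratchet clamp fixed to the bench, green base plate 210 x 72 x 12 mm. Origin: plate's underside (bench top), centre line; plate spans x -125 to +85 mm. +x points from squeeze handle to fixed jaw. The heel block lies on the plate (z 12 mm) from x -2 to +62 mm, pressed by the bar's spring pad (5 N) against the green fixed jaw (x 62 to 80, y +-18, top z 40 mm).
- handle (a point): Centre of the upright squeeze handle on the clamp bar; axes as the clamp's. Starts at clamp x -34, z 88 mm, moves with the bar. Dark fixed post: front face 24 mm to +x; red lever: rear face 24 mm to -x (48 mm over both). Both 22 mm wide in y, from 30 mm below to 16 mm above this point. Pinch along x from above. The bar's lip below (top 30 mm under it) overhangs the block by 12 mm.
- clamp_bar (a joint): How far the clamp bar has slid back from the block (m), along the clamp's -x: about 0 as clamped, 0.032 at its hard rear stop. About 3 N of sliding friction; it stays where it is left. The ratchet keeps it from going back unless the pawl is lifted all the while.
- pawl (a joint): Turn of the red lever with the pawl (rad): 0 engaged, tooth clear of the rack above about 0.18, 0.26 fully squeezed (handle then about 34 mm over both at point handle's height). The lever's top swings to the post, the post is fixed to the bar. A spring returns it; squeezing takes 5 to 10 N.
- heel_block: Heel block glued from four flat lifts, black rubber lowest and three of brown leather: 64 (x) x 38 (y) x 36 (z) mm, about 0.15 kg. Origin: centre of its underside; x lengthwise. It starts in the clamp with its x along the clamp's x.
- gauge: Trimming gauge fixed to the bench: pale wooden plate 165 x 76 x 12 mm with an aluminium sleeve, closed behind and on top. Origin: plate's underside (bench top), centre line; plate spans x -60 to +105 mm. The block goes in along +x, either end first. The slot's floor is the plate's top. From x -60 to +30 mm the plate is bare.
- slot_mouth (a point): Middle of the slot's mouth at floor height, at gauge x 30, z 12 mm; axes as the gauge's. Slot 43 mm wide (flared to 52 mm in the first 14 mm) and 40 mm high; sleeve 63 mm wide, 45 mm high outside. A rigid stop lies 20 to 34 mm inside; its depth changes each time and, deep under the roof, is to be felt. About half of the block stays outside.
- stop_pin (a joint): Small spring pin in the face of the hidden stop (m): 0 standing out by 5 mm, 0.005 pushed flush, which is when the block is fully home. Its spring is too weak (0.3 N) to be felt or to push the block back.
- spool_light: Bystander: wooden spool of light thread, 42 mm across, 55 mm high, standing. Origin: centre of its underside.
- spool_dark: Bystander: wooden spool of black thread, 42 mm across, 60 mm high, standing. Origin: centre of its underside.
- polish_tin: Bystander: flat brown polish tin, 73 x 79 mm, 22 mm high. Origin: centre of its underside.
Things that resemble listed ones, but are neither listed nor needed, are in the scene too. What is shaped like the heel_block but blue is not meant.

How it is judged (in metres and radians):
On the way:
1. the clamp bar is slid back (at least 27 of its 32 mm) while the heel block still lies in its place on the clamp (value of joint clamp_bar above 0.027 m and x of heel_block in the frame of clamp between 0.018 and 0.042 m and y of heel_block in the frame of clamp between -0.012 and 0.012 m and z of heel_block in the frame of clamp below 0.016 m), for 0.1 s.
At the end, for the whole second after the job is handed in: The heel block lies flat in the gauge's slot, black layer down, along it within 0.1 rad, at rest, home within 2 mm of the hidden stop (stop_pin above 0.003), and the clamp bar is still back by at least 25 mm (value of joint stop_pin above 0.003 m and x of heel_block in the frame of gauge between 0.012 and 0.036 m and y of heel_block in the frame of gauge between -0.006 and 0.006 m and z of heel_block in the frame of gauge between 0.009 and 0.0145 m and angle between the x axis of heel_block and the x axis of gauge, either way round below 0.1 rad and angle between heel_block's own z axis and vertical below 0.06 rad and linear speed of heel_block below 0.01 m/s and value of joint clamp_bar above 0.025 m); the robot touches nothing.
It fails at once if a spool or the polish tin is shifted by more than 30 mm (distance of any of spool_light, spool_dark, polish_tin from where it was at the start of the episode above 0.03 m).
It fails at once if a spool or the tin is tipped over (angle between any of spool_light, spool_dark, polish_tin's own z axis and vertical above 0.5 rad).
It also fails if it takes over 54 s, if anything falls off the work surface, if the arm or the gripper's body presses on something with over 40 N, if the wrist force passes 120 N, or if a joint passes its speed limit or range.

### The arm

A 6-joint arm with a two-finger parallel gripper is mounted at the origin on a cart in front of the work surface, level with it; the furniture and walls round the work are solid. World frame = base frame: x ahead of the robot, y to its left, z up, the work surface at z = 0. Lengths are in mm, angles in rad, forces in N, time in s.
With the tool pointing down it reaches from about 375 to 925 mm from the base axis. Payload 5.7 kg.
Tool frame: the origin (TCP) lies midway between the tips of the shut fingers; the grasp point (between the pads) lies 19 mm behind it (r.grip_point_offset is the z of the grasp point in the tool frame, in mm); z points along the fingers, y is the line along which they close (so a half turn about z gives the same grasp; the last joint's range is limited). The gripper opens to 85 mm and grips with 20 to 120 N. Pads are 22 mm wide; open, the fingers measure 114 mm over their backs; the gripper's body (76 mm by 85 mm) begins 54 mm behind the grasp point. The pads swing forward as they close: fully open they stand 13 mm farther back than shut.
Start: joints at [0.991, 0.359, 1.51, -0, 1.272, -0.115], TCP at [268.934, 536.318, 231.267] pointing down, gripper open.
Joint ranges: [-2.97, 2.97], [-1.01, 2.36], [0.21, 2.38], [-0.96, 4.11], [0.2, 2.71], [-2.98, 2.98]. Speed limits (rad/s): [2.39, 2.39, 3.14, 3.14, 3.14, 3.14].

### API

Orientations are given as a rotation vector (axis times angle).
In Python, from station import r gives the robot as it stands. The module is installed in compiled form; this text tells all that it offers.
- The arm moves only by the shell command python3 -m crank 'ROWS' [FORCE]. ROWS is a JSON object of lists of equal length, an entry for each row: "slide": the shift along the tool's x, y, z in m, a list of three; "turn": the turn, a rotation vector about the tool's x, y, z in degrees, a list of three; "fingers": the finger opening in m, from 0 to 0.0854. In form: {"slide": [[tx, ty, tz], ...], "turn": [[ax, ay, az], ...], "fingers": [fingers, ...]}. A call has 1 to 8 rows; each row is the pose to reach, as a shift and turn from the pose commanded when the call began, along the tool's axes at that moment; what a row does not reach only later rows make up. A row lasts 1/8 s, in which the tool goes at most 62.5 mm and 10.7 degrees, less where a joint would pass 70% of its speed; a pose out of reach is approached as far as the arm can. A call with a gripper value outside its range is refused whole. The fingers move at their own pace and stop on an object; FORCE is the grip in N (left out, the last holds). Time passes only in rows, so rows that repeat a pose let the fingers close. It gives the time, the measured TCP pose, the force, the opening and the grip force at its end, in the units of the state.
- r.observe(): the state, without advancing time (a new reading comes with each control period).
- r.snapshot(name): name is "scene" or "side" or "wrist"; returns (picture, depth): 420x560x3 uint8, red, green, blue; 420x560 float32, mm along the optical axis (not along the pixel's ray), 0 where there is no reading.
- r.camera_params(name): a dict with "intrinsics" (3x3 intrinsics, pixels), "D" ([k1, k2, p1, p2, k3] as OpenCV has them; the pictures are not rectified), "xyz" and "orientation" of the camera in the world. Camera axes: x right, y down, z forward; pixel columns grow to the right and rows downward; lengths in mm; the calibration is good to about 2 mm. A picture is of the moment at which its call begins: read the wrist's pose just before it. camera_params takes no time and is no camera call; for the wrist camera it gives the pose at the moment of the call.
- r.hand_in(): hands the job in; it is judged then, once.
The state is a dict: "t": time; "joint_positions": joint angles; "dq": joint speeds; "tau": joint torques, N m; "eef_pos": TCP position; "tool_rot": TCP orientation; "wrist_force": force on the tool from outside, world axes, zero at the start; "torque": the same for the moment, N m; "opening": finger opening in mm; "grip_force": force on a finger pad.
Only numpy, scipy, OpenCV 4.12 (cv2) and the standard library are available. Lean on these libraries where they do the work, as an engineer would, in place of code of your own. Each camera call takes 0.05 s, during which the arm holds its last target. There are 200 camera calls.

## Working session

There is one attempt and no reset: what is moved stays moved. The work goes in short steps, Python scripts to look and compute and a shell command to move; the robot and the scene stay as the last step left them, time stands still between calls to the robot, and variables do not carry over. Pictures are saved under pics/ and viewed, at most 10 in all, crops included, and the job is handed in when it is done.

```bash
mkdir -p pics; cat > h.py <<'E'
import numpy as np, cv2
from scipy.spatial.transform import Rotation as R
from station import r
def snap(n,tag):
    P=r.camera_params(n); im,d=r.snapshot(n)
    np.savez(f'pics/{tag}.npz',im=im,d=d,K=P['intrinsics'],D=P['D'],t=P['xyz'],o=P['orientation'])
    cv2.imwrite(f'pics/{tag}.png',im[:,:,::-1]); return im,d
def load(tag): return np.load(f'pics/{tag}.npz')
def rot(o):
    o=np.array(o); return o if o.shape==(3,3) else R.from_rotvec(o).as_matrix()
def cloud(z,px=None):
    h,w=z['d'].shape
    if px is None: v,u=np.mgrid[:h,:w]; px=np.stack([u.ravel(),v.ravel()],1)
    px=np.array(px,float); n=cv2.undistortPoints(px[:,None],np.array(z['K']),np.array(z['D']))[:,0]
    i=px.astype(int); dd=z['d'][i[:,1],i[:,0]]
    c=np.c_[n,np.ones(len(n))]*dd[:,None]
    W=c@rot(z['o']).T+np.array(z['t']); W[dd==0]=np.nan; return W
def ray(z,px,Z):
    n=cv2.undistortPoints(np.array(px,float)[:,None],np.array(z['K']),np.array(z['D']))[:,0]
    c=np.c_[n,np.ones(len(n))]@rot(z['o']).T; t=np.array(z['t']); return t+c*((Z-t[2])/c[:,2])[:,None]
E
python3 - <<'E'
from h import *
snap('scene','s0');snap('side','d0')
for n in('scene','side','wrist'):
    p=r.camera_params(n);print(n,p)
a=[load(t)['im'] for t in('s0','d0')]
print(r.observe())
E
```

```text
scene {'intrinsics': array([[392.2760532 ,   0.        , 279.04174092],
       [  0.        , 392.2760532 , 208.64055469],
       [  0.        ,   0.        ,   1.        ]]), 'D': array([-0.06469427,  0.        ,  0.        ,  0.        ,  0.        ]), 'xyz': array([  84.26929168, -742.09975573,  827.61786197]), 'orientation': array([-2.23272334,  0.94212179, -0.36870805])}
side {'intrinsics': array([[401.88687518,   0.        , 281.32378057],
       [  0.        , 401.88687518, 209.80210409],
       [  0.        ,   0.        ,   1.        ]]), 'D': array([-0.11961025,  0.        ,  0.        ,  0.        ,  0.        ]), 'xyz': array([  527.35871803, -1040.86113095,   474.65188535]), 'orientation': array([-2.03149549,  0.09546672, -0.05734164])}
wrist {'intrinsics': array([[317.31328185,   0.        , 281.33533503],
       [  0.        , 317.31328185, 204.33516996],
       [  0.        ,   0.        ,   1.        ]]), 'D': array([-0.01172083,  0.        ,  0.        ,  0.        ,  0.        ]), 'xyz': array([196.53593771, 571.71936277, 372.40833942]), 'orientation': array([2.43269367, 1.50305584, 0.24069181])}
{'t': 0.1, 'joint_positions': array([ 9.90902172e-01,  3.59432308e-01,  1.51132592e+00,  8.96866606e-06,
        1.27249495e+00, -1.15095635e-01]), 'dq': array([ 0.00104462, -0.00044896, -0.00336577, -0.00020841,  0.0016521 ,
       -0.00092707]), 'tau': array([-5.40825276e-04, -5.28652954e+01, -2.79347903e+01, -5.04345621e-05,
        4.92155756e-03,  8.54458904e-06]), 'eef_pos': array([268.61093645, 535.83285792, 230.53738209]), 'tool_rot': array([-7.23421179e-01, -3.05657601e+00,  2.44741637e-03]), 'wrist_force': array([0.39924398, 0.97714327, 0.6620104 ]), 'torque': array([ 0.01861626, -0.03468602,  0.02270432]), 'grip_force': 0.0, 'opening': 85.39356501741713}
```

View pics/s0.png

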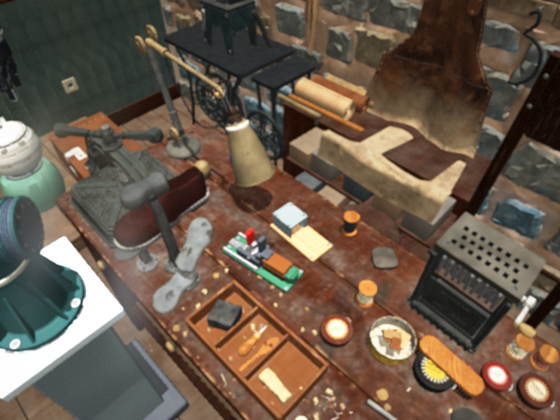

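View pics/d0.png

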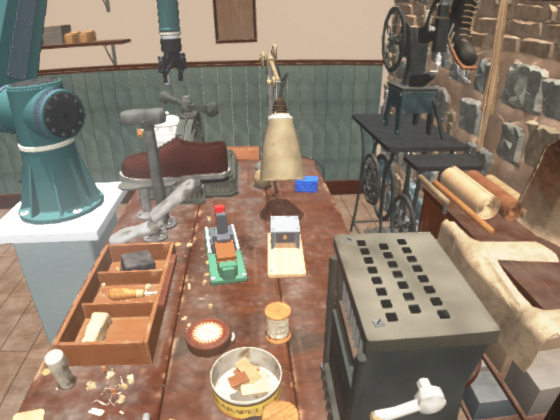

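The scene view shows the clamp at about (262,262) with its red lever at (250,235), the brown block at (284,262) and the gauge at (300,232). The blue decoy is only visible in the side view, at (307,184). Spools are at (351,222) and (368,292), the tin at (337,330). The lamp shade at (250,155) is close by. Candidates for the block are the brown one in the clamp (284,262), the blue one, and the dark piece in the tray (225,314). I choose the one in the clamp.

```bash
python3 - <<'E'
from h import *
a=load('s0');b=load('d0')
c1=cv2.resize(a['im'][190:310,200:360],None,fx=5,fy=5,interpolation=2)[:,:,::-1]
cv2.imwrite('pics/c1.png',c1)
c2=cv2.resize(b['im'][170:290,190:350],None,fx=5,fy=5,interpolation=2)[:,:,::-1]
cv2.imwrite('pics/c2.png',c2)
for z,l in((a,[(250,235),(284,262),(300,235),(351,215),(368,285),(337,328),(250,160),(265,180),(235,120),(235,205),(200,225),(165,215),(150,185)]),(b,[(222,212),(226,250),(287,225),(277,308),(208,333),(281,150),(281,185)])):
    print(np.c_[np.array(l),cloud(z,l)].round(0))
E
```

```text
[[ 250.  235.  464. -271.   91.]
 [ 284.  262.  486. -364.   48.]
 [ 300.  235.  599. -316.   11.]
 [ 351.  215.  714. -392.   58.]
 [ 368.  285.  572. -550.   52.]
 [ 337.  328.  454. -557.   20.]
 [ 250.  160.  591. -141.  174.]
 [ 265.  180.  603. -182.  122.]
 [ 235.  120.  604.  -79.  261.]
 [ 235.  205.  559.  -96.   -4.]
 [ 200.  225.  388. -180.  117.]
 [ 165.  215.  321. -158.  190.]
 [ 150.  185.  312. -152.  283.]]
[[ 222.  212.  474. -301.  105.]
 [ 226.  250.  480. -356.   47.]
 [ 287.  225.  610. -284.   59.]
 [ 277.  308.  566. -547.   54.]
 [ 208.  333.  455. -559.   21.]
 [ 281.  150.  610. -147.  183.]
 [ 281.  185.  630.   77.   -1.]]
```

View pics/c1.png

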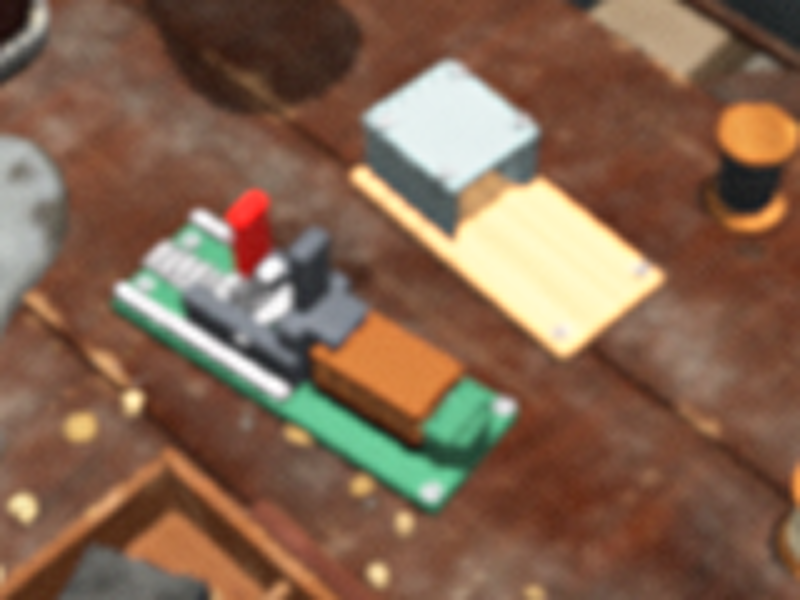

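View pics/c2.png

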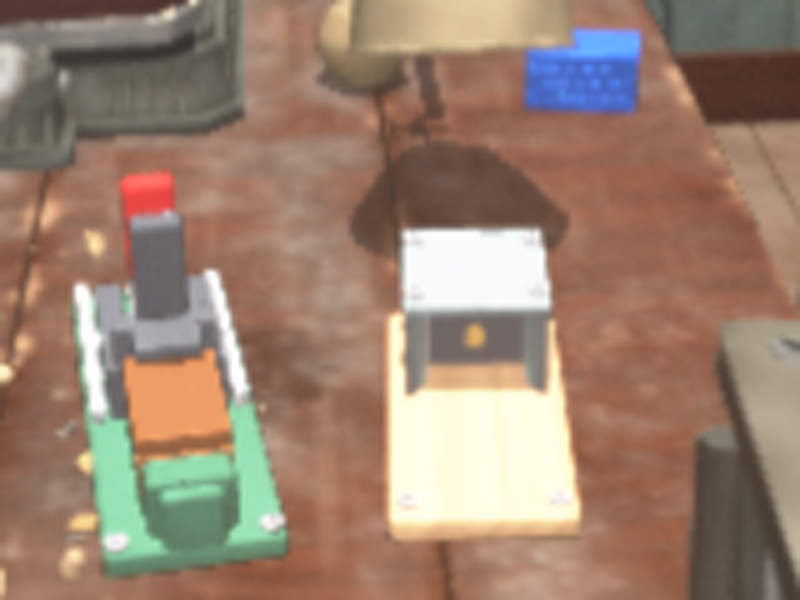

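Crops: the scene crop confirms the leather block at (385,365) between the dark post (310,265) and the green jaw, with the red lever at (250,230) and the gauge mouth facing lower right. The side crop confirms the black pin stop in the slot at (475,335). Now the poses of clamp and gauge from corner points.

```bash
python3 - <<'E'
from h import *
a=load('s0');b=load('d0')
A=lambda l:np.array(l)/5.+[200,190]
B=lambda l:np.array(l)/5.+[190,170]
print('clamp scene z12 R-far,L',ray(a,A([(517,405),(113,293),(435,498)]),12).round(1))
print('clamp side z12',ray(b,B([(103,558),(287,541)]),12).round(1))
print('gauge scene z12',ray(a,A([(567,348),(665,273)]),12).round(1))
print('gauge side z12',ray(b,B([(390,522),(578,515)]),12).round(1))
print('sleeve top scene',ray(a,A([(450,60),(540,130),(460,190),(365,120)]),57).round(1))
print('sleeve top side',ray(b,B([(402,230),(542,230),(550,303),(405,303)]),57).round(1))
print('block top scene z48: FR, NR, NL',ray(a,A([(467,372),(418,420),(312,347)]),48).round(1))
print('block top side z48',ray(b,B([(130,450),(232,445)]),48).round(1))
for z,roi in((a,(190,310,200,360)),(b,(170,290,190,350))):
    W=cloud(z).reshape(420,560,3)[roi[0]:roi[1],roi[2]:roi[3]].reshape(-1,3)
    c=z['im'][roi[0]:roi[1],roi[2]:roi[3]].reshape(-1,3).astype(int)
    s=W[(abs(W[:,2]-57)<4)&(W[:,0]>530)&(W[:,1]<-180)]
    print('sleeve',s.mean(0),cv2.minAreaRect(s[:,:2].astype(np.float32)))
    k=W[(abs(W[:,2]-48)<4)&(c[:,0]>c[:,2]+50)&(c[:,0]>c[:,1]+30)&(W[:,0]<540)&(c[:,1]>50)]
    print('block',k.mean(0),cv2.minAreaRect(k[:,:2].astype(np.float32)))
    k=W[(c[:,0]>150)&(c[:,1]<50)&(W[:,1]<-200)]; print('lever',k.mean(0),k.min(0),k.max(0))
    L=W[(W[:,2]>95)&(W[:,0]>500)]; print('lamp',L.min(0) if len(L) else 0)
W=cloud(a);L=W[(W[:,2]>95)&(W[:,0]>500)&(W[:,0]<680)&(W[:,1]>-260)&(W[:,1]<0)];print('lampall',np.nanmin(L,0),np.nanmax(L,0))
W=cloud(b);L=W[(W[:,2]>95)&(W[:,0]>520)&(W[:,0]<680)&(W[:,1]>-260)&(W[:,1]<0)];print('lampall',np.nanmin(L,0),np.nanmax(L,0))
for z in(a,b):
  W=cloud(z)
  for zz in(30,100,150,200,250):
    L=W[(W[:,2]>zz)&(W[:,2]<zz+50)&(W[:,0]>300)&(W[:,0]<520)&(W[:,1]>-330)&(W[:,1]<-20)]
    if len(L): print('other',zz,np.nanpercentile(L,[0,5,95,100],axis=0).round().tolist())
E
```

```text
clamp scene z12 R-far,L [[ 518.8 -400.2   12. ]
 [ 423.9 -203.1   12. ]
 [ 451.9 -407.7   12. ]]
clamp side z12 [[ 450.  -410.1   12. ]
 [ 520.4 -405.2   12. ]]
gauge scene z12 [[ 562.2 -395.4   12. ]
 [ 634.4 -400.8   12. ]]
gauge side z12 [[ 560.8 -396.3   12. ]
 [ 634.7 -398.7   12. ]]
sleeve top scene [[ 636.7 -242.7   57. ]
 [ 632.4 -312.    57. ]
 [ 572.6 -309.9   57. ]
 [ 573.  -240.6   57. ]]
sleeve top side [[ 577.3 -235.6   57. ]
 [ 640.3 -241.6   57. ]
 [ 634.9 -308.4   57. ]
 [ 573.9 -302.6   57. ]]
block top scene z48: FR, NR, NL [[ 496.9 -385.4   48. ]
 [ 460.8 -387.5   48. ]
 [ 455.2 -321.4   48. ]]
block top side z48 [[ 462.2 -390.9   48. ]
 [ 501.1 -390.8   48. ]]
sleeve [ 633.6252751  -306.98171002   55.58673486] ((649.8419189453125, -388.738525390625), (299.2905578613281, 165.9050750732422), 86.82038879394531)
block [ 415.85924685 -363.95434411   46.09901394] ((380.6117858886719, -375.8058166503906), (122.3517837524414, 236.7885284423828), 84.1508560180664)
lever [ 461.64373501 -271.71722152   84.95144391] [ 455.3591855  -273.88304396   62.42961501] [ 471.10212389 -267.73164057  102.22888721]
lamp 0
sleeve [ 605.60763223 -275.06245673   57.05985467] ((606.5402221679688, -271.4668884277344), (70.09200286865234, 60.92900466918945), 85.72748565673828)
block [ 477.59507541 -353.52615473   47.58970888] ((477.2988586425781, -349.64605712890625), (38.05228805541992, 65.37841033935547), 6.9987568855285645)<stdin>:20: RuntimeWarning: Mean of empty slice.
  ret = um.true_divide(
Traceback (most recent call last):
ValueError: zero-size array to reduction operation minimum which has no identity
```

```bash
python3 - <<'E'
from h import *
a=load('s0');b=load('d0')
for z in(a,b):
  W=cloud(z); W=W[~np.isnan(W[:,0])]
  print('grid max z: rows x 200..700, cols y 550..-350 step100')
  for x in range(200,750,50):
    print(x,[int(np.r_[0,W[(abs(W[:,0]-x-25)<25)&(abs(W[:,1]-y)<50),2]].max()) for y in range(550,-400,-100)])
for z in (a,b):
  W=cloud(z);L=W[(W[:,2]>90)&(W[:,2]<300)&(W[:,0]>530)&(W[:,0]<690)&(W[:,1]>-260)&(W[:,1]<0)];print('lamp',np.nanmin(L,0),np.nanmax(L,0))
o=r.observe();M=R.from_rotvec(o['tool_rot']).as_matrix();print(M.round(3))
print('tool delta to (470,-287,+0):',M.T@(np.array([470,-287,231])-o['eef_pos']))
E
```

```text
grid max z: rows x 200..700, cols y 550..-350 step100
200 [295, 344, 1, 64, 61, 61, 164, 277, 26, 49]
250 [429, 400, 0, 260, 62, 62, 172, 286, 58, 47]
300 [434, 0, 137, 249, 250, 197, 191, 287, 90, 47]
350 [0, 0, 0, 198, 261, 246, 191, 280, 120, 50]
400 [0, 0, 0, 59, 243, 261, 180, 180, 122, 55]
450 [0, 0, 0, 61, 62, 255, 182, 175, 105, 103]
500 [0, 0, 0, 1, 1, 0, 2, 1, 1, 35]
550 [0, 0, 367, 355, 16, 53, 333, 244, 59, 56]
600 [0, 0, 390, 388, 343, 335, 341, 254, 59, 57]
650 [0, 0, 0, 266, 11, 33, 1, 187, 1, 59]
700 [0, 0, 0, 44, 2, 0, 1, 1, 2, 61]
grid max z: rows x 200..700, cols y 550..-350 step100
200 [535, 534, 0, 0, 0, 2, 165, 164, 25, 49]
250 [534, 533, 0, 260, 0, 31, 170, 285, 57, 47]
300 [533, 0, 0, 249, 247, 199, 201, 288, 91, 47]
350 [0, 0, 147, 200, 261, 247, 208, 282, 123, 50]
400 [0, 0, 0, 0, 0, 260, 182, 181, 125, 47]
450 [0, 0, 1, 61, 63, 256, 184, 173, 104, 105]
500 [0, 0, 2, 10, 11, 37, 2, 2, 20, 45]
550 [0, 0, 367, 359, 14, 53, 334, 240, 61, 58]
600 [0, 0, 392, 389, 345, 337, 344, 254, 61, 58]
650 [0, 0, 0, 271, 1, 37, 205, 195, 2, 1]
700 [0, 0, 3, 42, 2, 38, 2, 2, 2, 1]
lamp [ 557.85321311 -183.4749565    91.26932477] [660.66655891 -30.3364815  299.57293838]
lamp [ 557.20490901 -183.19740353   93.91502349] [668.82982686 -30.20996587 299.70992672]
[[-0.894  0.448 -0.001]
 [ 0.448  0.894 -0.001]
 [ 0.    -0.002 -1.   ]]
tool delta to (470,-287,+0): [-5.48854614e+02 -6.45267426e+02  4.91806326e-01]
```

```bash
python3 -m crank '{"slide":[[0,0,-0.06],[0,0,-0.12],[-0.03,-0.03,-0.17],[-0.317,-0.273,-0.17],[-0.317,-0.273,-0.17],[-0.317,-0.273,-0.17],[-0.317,-0.273,-0.17],[-0.317,-0.273,-0.17]],"turn":[[0,0,0],[0,0,0],[0,0,0],[0,0,-10],[0,0,-20],[0,0,-30],[0,0,-33.4],[0,0,-33.4]],"fingers":[0.085,0.085,0.085,0.085,0.085,0.085,0.085,0.085]}'
python3 - <<'E'
from h import *
o=r.observe();M=R.from_rotvec(o['tool_rot']).as_matrix();print(M.round(3),o['eef_pos'],o['joint_positions'].round(2))
for T in((430,150,400),(471.3,-294.4,250)):print(M.T@(np.array(T)-o['eef_pos']))
E
```

```text
t: 1.1
eef_pos: [401.2, 216.8, 400.6]
tool_rot: [0.188, -3.136, 0.0]
wrist_force: [1.6, -0.6, -0.7]
opening: 84.9
grip_force: 0.0
[[-0.993 -0.119 -0.   ]
 [-0.119  0.993 -0.   ]
 [ 0.    -0.    -1.   ]] [401.15749298 216.81678455 400.64857502] [ 0.34  0.02  1.53 -0.    1.59 -1.35]
[-20.67036548 -69.77890568   0.65868979]
[  -8.70740266 -515.90632239  150.73955326]
```

```bash
python3 -m crank '{"slide":[[-0.01,-0.06,0],[-0.02,-0.12,0],[-0.025,-0.18,0],[-0.025,-0.24,0],[-0.02,-0.3,0],[-0.015,-0.36,0],[-0.01,-0.42,0.01],[-0.009,-0.48,0.03]],"turn":[[0,0,0],[0,0,0],[0,0,0],[0,0,0],[0,0,0],[0,0,0],[0,0,0],[0,0,0]],"fingers":[0.085,0.085,0.085,0.085,0.085,0.085,0.085,0.085]}'
python3 -m crank '{"slide":[[0,-0.04,0.06],[0,-0.04,0.12],[0,-0.04,0.155],[0,-0.04,0.155]],"turn":[[0,0,0],[0,0,0],[0,0,0],[0,0,0]],"fingers":[0.085,0.085,0.085,0.085]}'
python3 - <<'E'
from h import *
o=r.observe();print(o['eef_pos'],o['tool_rot'],o['joint_positions'].round(2))
snap('wrist','w1')
E
```

```text
t: 2.1
eef_pos: [466.4, -258.5, 371.4]
tool_rot: [-0.185, 3.135, -0.002]
wrist_force: [1.5, -0.3, 0.4]
opening: 85.3
grip_force: 0.0
t: 2.6
eef_pos: [468.6, -294.2, 212.7]
tool_rot: [0.184, -3.13, -0.009]
wrist_force: [-1.2, -0.4, 0.5]
opening: 84.9
grip_force: 0.0
[ 468.57452509 -294.19427308  212.6782225 ] [ 0.18433293 -3.12985991 -0.00884147] [-0.69  0.31  1.63 -0.    1.21 -2.37]
```

View pics/w1.png

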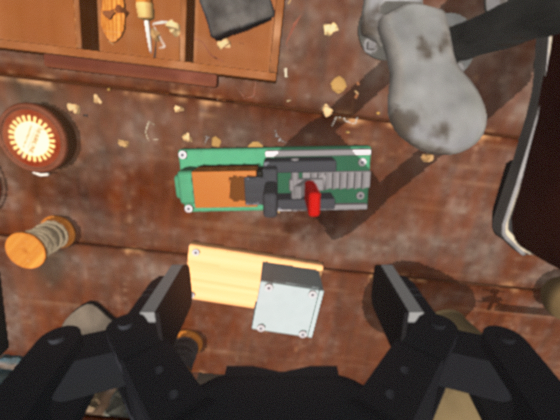

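The wrist view shows the clamp plate with corners (180,150), (370,148), (371,208) and (185,212). The post top is at (271,212), the lever top at (313,213), and the gauge sleeve is at (287,305).

```bash
python3 - <<'E'
from h import *
z=load('w1')
p=ray(z,[(180,150),(370,148),(371,210),(186,212)],12);print('clamp',p.round(1))
print('ang long',[np.degrees(np.arctan2(*(p[i]-p[j])[[1,0]])).round(1) for i,j in((0,1),(3,2))],'centre',p.mean(0))
print('post/lever top z104',ray(z,[(271,213),(313,213)],104).round(1), cloud(z,[(271,205),(313,206),(271,212)]).round(1))
g=ray(z,[(190,246),(190,300)],12);print('gauge front',g.round(1))
s=ray(z,[(266,282),(321,289),(309,337),(253,328)],57);print('sleeve top',s.round(1),s.mean(0))
W=cloud(z);c=z['im'].reshape(-1,3).astype(int)
u=np.tile(np.arange(560),420);v=np.repeat(np.arange(420),560)
m=(abs(W[:,2]-48)<4)&(u>185)&(u<262)&(v>160)&(v<215)&(c[:,0]>c[:,2]+50)
print('block',W[m].mean(0),cv2.minAreaRect(W[m][:,:2].astype(np.float32)))
m=(abs(W[:,2]-57)<3)&(u>240)&(u<330)&(v>270)&(v<340)
print('sleeve',W[m].mean(0),cv2.minAreaRect(W[m][:,:2].astype(np.float32)))
for n,(a,b) in dict(post=(258,285),lever=(300,325)).items():
  m=(W[:,2]>75)&(u>a)&(u<b)&(v>140)&(v<225);print(n,np.percentile(W[m],[3,50,97],axis=0).round(1).tolist(),m.sum())
E
```

```text
clamp [[ 451.2 -405.    12. ]
 [ 425.1 -202.1   12. ]
 [ 494.5 -186.6   12. ]
 [ 521.4 -396.7   12. ]]
ang long [np.float64(-82.7), np.float64(-82.7)] centre [ 473.06963302 -297.61299402   12.        ]
post/lever top z104 [[ 478.6 -301.3  104. ]
 [ 474.5 -266.3  104. ]] [[ 471.9 -302.1  103. ]
 [ 468.6 -267.1  103.3]
 [ 478.  -301.4  103.3]]
gauge front [[ 563.8 -390.9   12. ]
 [ 638.8 -388.8   12. ]]
sleeve top [[ 574.1 -297.5   57. ]
 [ 575.9 -237.4   57. ]
 [ 640.2 -241.1   57. ]
 [ 635.  -306.    57. ]] [ 606.30505914 -270.50108024   57.        ]
block [ 478.11197253 -353.74880534   47.24049812] ((478.8663330078125, -349.3888854980469), (38.70001220703125, 64.05521392822266), 7.766002178192139)
sleeve [ 605.25051562 -271.04149558   56.520242  ] ((606.9021606445312, -270.8116455078125), (70.00358581542969, 64.04092407226562), 86.20054626464844)
post [[461.3, -309.1, 78.8], [468.2, -303.1, 102.5], [481.2, -297.2, 104.2]] 448
lever [[456.4, -272.0, 78.2], [464.1, -267.5, 102.1], [475.9, -261.1, 104.3]] 427
```

```bash
python3 -m crank '{"slide":[[-0.002,0.001,0.05],[-0.002,0.001,0.10],[-0.002,0.001,0.13],[-0.002,0.001,0.140],[-0.002,0.001,0.140],[-0.002,0.001,0.140]],"turn":[[0,0,0],[0,0,0],[0,0,0],[0,0,0],[0,0,0],[0,0,0]],"fingers":[0.085,0.085,0.085,0.085,0.085,0.085]}'
python3 -m crank '{"slide":[[0,0,0],[0,0,0],[0,0,0],[0,0,0],[0,0,0],[0,0,0],[0,0,0],[0,0,0]],"turn":[[0,0,0],[0,0,0],[0,0,0],[0,0,0],[0,0,0],[0,0,0],[0,0,0],[0,0,0]],"fingers":[0.06,0.05,0.04,0.03,0.02,0.02,0.02,0.02]}' 30
```

```text
t: 3.4
eef_pos: [474.4, -295.8, 78.1]
tool_rot: [-0.186, 3.133, -0.004]
wrist_force: [-0.0, 0.3, 0.5]
opening: 84.9
grip_force: 0.0
t: 4.4
eef_pos: [472.2, -292.7, 77.1]
tool_rot: [0.185, -3.135, -0.005]
wrist_force: [-2.0, 7.0, 11.0]
opening: 34.8
grip_force: 30.3
```

```bash
python3 -m crank '{"slide":[[0,0.005,0],[0,0.010,0],[0,0.016,0],[0,0.022,0],[0,0.027,0],[0,0.031,0],[0,0.034,0],[0,0.034,0]],"turn":[[0,0,0],[0,0,0],[0,0,0],[0,0,0],[0,0,0],[0,0,0],[0,0,0],[0,0,0]],"fingers":[0.02,0.02,0.02,0.02,0.02,0.02,0.02,0.02]}' 30
```

```text
t: 5.4
eef_pos: [468.0, -261.2, 77.1]
tool_rot: [0.186, -3.135, 0.001]
wrist_force: [-6.0, -2.6, 7.9]
opening: 35.1
grip_force: 34.0
```

```bash
python3 -m crank '{"slide":[[0,0.003,0],[0,0.004,0],[0,0.004,0]],"turn":[[0,0,0],[0,0,0],[0,0,0]],"fingers":[0.02,0.02,0.02]}' 30
python3 - <<'E'
from h import *
snap('side','d1');z=load('d1')
cv2.imwrite('pics/c3.png',cv2.resize(z['im'][150:310,180:360],None,fx=3.6,fy=3.6,interpolation=2)[:,:,::-1])
E
```

```text
t: 5.78
eef_pos: [467.8, -259.7, 77.1]
tool_rot: [0.187, -3.135, 0.007]
wrist_force: [-6.4, -11.4, 2.6]
opening: 35.4
grip_force: 38.1
```

View pics/c3.png

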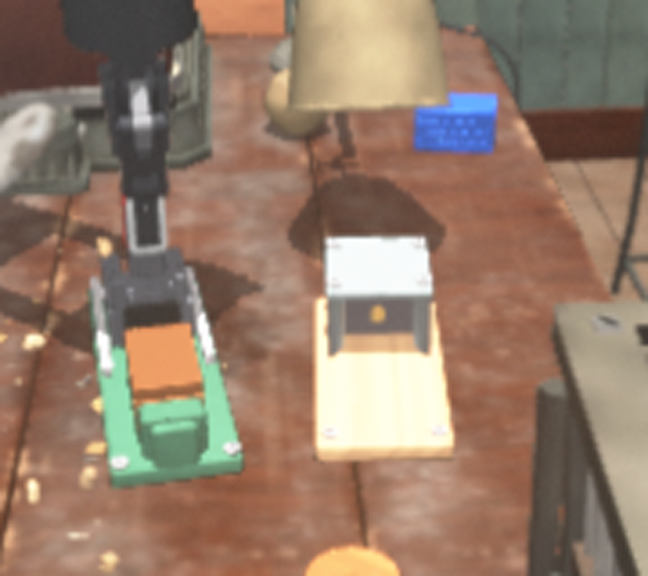

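The side crop shows the bar fully back, with the block at (163,360) still against the jaw and a dark gap behind it. Next I release and rise.

```bash
python3 -m crank '{"slide":[[0,-0.004,0],[0,-0.004,0],[0,-0.004,0],[0,-0.004,0],[0,-0.004,-0.03],[0,-0.004,-0.08],[0,-0.03,-0.13],[0,-0.06,-0.13]],"turn":[[0,0,0],[0,0,0],[0,0,0],[0,0,0],[0,0,0],[0,0,0],[0,0,0],[0,0,8]],"fingers":[0.05,0.085,0.085,0.085,0.085,0.085,0.085,0.085]}'
python3 - <<'E'
from h import *
o=r.observe();M=R.from_rotvec(o['tool_rot']).as_matrix()
print(M.T@(np.array([480.7,-368,150])-o['eef_pos']),np.degrees(np.arctan2(M[1,1],M[0,1])))
E
```

```text
t: 6.82
eef_pos: [478.2, -318.6, 211.0]
tool_rot: [0.037, 3.134, -0.009]
wrist_force: [0.1, 0.1, 0.0]
opening: 85.3
grip_force: 0.0
[ -3.17582763 -48.93794959  61.28208638] 88.66368660874753
```

```bash
python3 -m crank '{"slide":[[-0.003,-0.02,0],[-0.003,-0.049,0],[-0.003,-0.049,0],[-0.003,-0.049,0],[-0.003,-0.049,0],[-0.003,-0.049,0.0],[-0.003,-0.049,0.0],[-0.003,-0.049,0.0]],"turn":[[0,0,10.5],[0,0,21],[0,0,31.5],[0,0,42],[0,0,52.5],[0,0,63],[0,0,73.5],[0,0,81.5]],"fingers":[0.085,0.085,0.085,0.085,0.085,0.085,0.085,0.085]}'
python3 -m crank '{"slide":[[0,0,0],[0,0,0]],"turn":[[0,0,0],[0,0,0]],"fingers":[0.085,0.085]}'
python3 - <<'E'
from h import *
snap('wrist','w2')
o=r.observe();M=R.from_rotvec(o['tool_rot']).as_matrix()
print(o['eef_pos'],M.T@(np.array([480.7,-368,20])-o['eef_pos']),np.degrees(np.arctan2(M[1,1],M[0,1])),M[:,2])
z=load('w2');W=cloud(z);c=z['im'].reshape(-1,3).astype(int)
m=(abs(W[:,2]-48)<5)&(c[:,0]>c[:,2]+50)&(abs(W[:,0]-478)<50)&(abs(W[:,1]+350)<50)
print(W[m].mean(0),cv2.minAreaRect(W[m][:,:2].astype(np.float32)))
E
```

```text
t: 7.82
eef_pos: [477.5, -365.3, 206.0]
tool_rot: [-2.082, -2.353, 0.0]
wrist_force: [-0.0, 0.4, -0.3]
opening: 84.9
grip_force: 0.0
t: 8.07
eef_pos: [477.5, -365.5, 206.1]
tool_rot: [-2.073, -2.361, 0.0]
wrist_force: [0.7, 0.1, 0.4]
opening: 85.1
grip_force: 0.0
[ 477.54113302 -365.52275399  206.0704629 ] [ -2.86499792   2.83261551 186.07014921] 7.40056437033858 [-1.03077399e-04 -5.21255788e-06 -9.99999995e-01]
[ 478.66403558 -347.80476815   47.2026867 ] ((478.9249267578125, -349.2154541015625), (37.41865921020508, 63.82932662963867), 7.8686203956604)
```

View pics/w2.png

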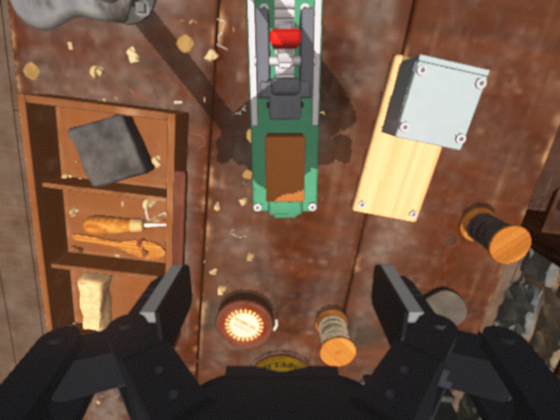

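The wrist view shows the block at (285,165), free of the bar lip at (286,100). The gauge is right of it, with its front corners at (355,209) and (414,219). I grasp now.

```bash
python3 -m crank '{"slide":[[-0.0017,0.0034,0.055],[-0.0017,0.0034,0.11],[-0.0017,0.0034,0.16],[-0.0017,0.0034,0.185],[-0.0017,0.0034,0.192],[-0.0017,0.0034,0.192]],"turn":[[0,0,0],[0,0,0],[0,0,0],[0,0,0],[0,0,0],[0,0,0]],"fingers":[0.085,0.085,0.085,0.085,0.085,0.085]}'
python3 -m crank '{"slide":[[0,0,0],[0,0,0],[0,0,0],[0,0,0],[0,0,0],[0,0,0],[0,0,0],[0,0,0]],"turn":[[0,0,0],[0,0,0],[0,0,0],[0,0,0],[0,0,0],[0,0,0],[0,0,0],[0,0,0]],"fingers":[0.06,0.05,0.04,0.03,0.02,0.02,0.02,0.02]}' 40
python3 - <<'E'
from h import *
z=load('w2');W=cloud(z)
p=np.array([(355,209),(414,219)]);g=ray(z,p,12);print(g.round(1),g.mean(0))
u=np.tile(np.arange(560),420);v=np.repeat(np.arange(420),560)
m=(abs(W[:,2]-57)<3)&(u>380)&(u<500)&(v>40)&(v<160)
print('sleeve',W[m].mean(0),cv2.minAreaRect(W[m][:,:2].astype(np.float32)))
m=(abs(W[:,2]-12)<3)&(u>340)&(u<450)&(v>50)&(v<230)&(z['im'].reshape(-1,3)[:,0]>170)
print('plate',cv2.minAreaRect(W[m][:,:2].astype(np.float32)))
E
```

```text
t: 8.88
eef_pos: [481.4, -367.1, 14.4]
tool_rot: [2.075, 2.358, -0.0]
wrist_force: [-0.2, 0.1, 0.9]
opening: 85.4
grip_force: 0.0
t: 9.88
eef_pos: [481.4, -367.2, 15.0]
tool_rot: [2.075, 2.357, -0.0]
wrist_force: [-1.2, 0.8, 5.3]
opening: 37.9
grip_force: 41.4
[[ 564.1 -390.7   12. ]
 [ 633.1 -393.7   12. ]] [ 598.60316378 -392.20740518   12.        ]
sleeve [ 605.98901621 -269.84769546   56.37742301] ((606.65673828125, -271.0733337402344), (69.99301147460938, 64.67951965332031), 86.06452178955078)
plate ((603.712646484375, -313.1366882324219), (164.9727783203125, 75.79669952392578), 86.75559997558594)
```

```bash
python3 -m crank '{"slide":[[0,0,-0.01],[0,0,-0.035],[0,0,-0.06],[-0.004,0.04,-0.06],[-0.008,0.08,-0.06],[-0.0097,0.119,-0.06],[-0.0097,0.119,-0.06],[-0.0097,0.119,-0.06]],"turn":[[0,0,0],[0,0,0],[0,0,0],[0,0,4],[0,0,8],[0,0,11.2],[0,0,11.2],[0,0,11.2]],"fingers":[0.02,0.02,0.02,0.02,0.02,0.02,0.02,0.02]}' 40
python3 - <<'E'
from h import *
o=r.observe();M=R.from_rotvec(o['tool_rot']).as_matrix()
print(o['eef_pos'],np.degrees(np.arctan2(M[1,1],M[0,1])),o['opening'],M.T@(np.array([600.5,-361.5,16.5])-o['eef_pos']))
snap('side','d2');z=load('d2')
cv2.imwrite('pics/c4.png',cv2.resize(z['im'][130:300,180:360],None,fx=4,fy=3.5,interpolation=2)[:,:,::-1])
E
```

```text
t: 10.88
eef_pos: [599.4, -361.0, 73.9]
tool_rot: [-2.294, -2.144, 0.001]
wrist_force: [-0.4, 0.9, -2.2]
opening: 37.7
grip_force: 40.7
[ 599.42743193 -361.00979675   73.91341187] -3.87564787519513 37.66698064363795 [-0.44128056  1.19633049 57.41136324]
```

View pics/c4.png

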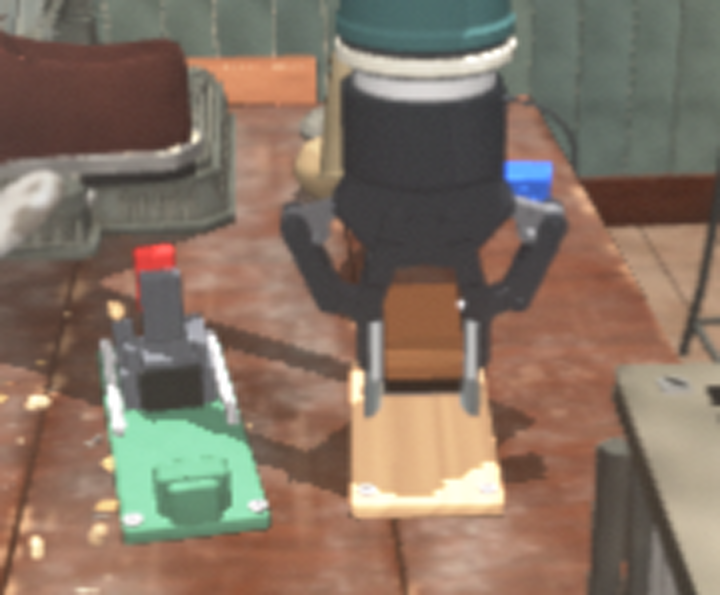

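The side crop shows the block held upright over the gauge plate, black layer down, in line with the slot. The clamp bar has stayed back. Next I descend.

```bash
python3 -m crank '{"slide":[[0,0.001,0.03],[0,0.001,0.05],[0,0.001,0.057],[0,0.001,0.057]],"turn":[[0,0,0],[0,0,0],[0,0,0],[0,0,0]],"fingers":[0.02,0.02,0.02,0.02]}' 40
python3 -m crank '{"slide":[[0.006,0,0],[0.012,0,0],[0.018,0,0],[0.022,0,0],[0.022,0,0]],"turn":[[0,0,0],[0,0,0],[0,0,0],[0,0,0],[0,0,0]],"fingers":[0.02,0.02,0.02,0.02,0.02]}' 40
```

```text
t: 11.42
eef_pos: [600.9, -361.6, 16.9]
tool_rot: [-2.296, -2.143, 0.0]
wrist_force: [-0.3, 0.3, -0.6]
opening: 37.3
grip_force: 40.7
t: 12.05
eef_pos: [602.9, -339.1, 17.2]
tool_rot: [-2.296, -2.145, 0.0]
wrist_force: [0.7, 0.6, -0.9]
opening: 37.2
grip_force: 40.7
```

```bash
for i in 1; do python3 -m crank '{"slide":[[0.0015,0,0],[0.003,0,0],[0.0045,0,0],[0.006,0,0],[0.006,0,0]],"turn":[[0,0,0],[0,0,0],[0,0,0],[0,0,0],[0,0,0]],"fingers":[0.02,0.02,0.02,0.02,0.02]}' 40; done
python3 -m crank '{"slide":[[0.0015,0,0],[0.003,0,0],[0.004,0,0],[0.004,0,0]],"turn":[[0,0,0],[0,0,0],[0,0,0],[0,0,0]],"fingers":[0.02,0.02,0.02,0.02]}' 40
```

```text
t: 12.68
eef_pos: [603.3, -333.5, 17.1]
tool_rot: [-2.296, -2.144, 0.0]
wrist_force: [-0.1, -1.0, -2.2]
opening: 37.6
grip_force: 40.7
t: 13.18
eef_pos: [603.4, -333.1, 17.4]
tool_rot: [2.293, 2.142, -0.005]
wrist_force: [-2.7, -11.0, -3.4]
opening: 37.1
grip_force: 40.6
```

```bash
python3 -m crank '{"slide":[[0.001,0.0015,0.001],[0.002,0,0.002],[0.002,-0.0015,0.002],[0.002,0,0.002]],"turn":[[0,0,0],[0,0,0],[0,0,0],[0,0,0]],"fingers":[0.02,0.02,0.02,0.02]}' 40
python3 - <<'E'
from h import *
o=r.observe();print(o['eef_pos'],o['wrist_force'],o['torque'])
E
```

```text
t: 13.68
eef_pos: [604.4, -333.2, 16.7]
tool_rot: [2.29, 2.139, -0.006]
wrist_force: [-6.8, -15.4, 2.7]
opening: 37.4
grip_force: 41.5
[ 604.3514622  -333.22048781   16.68632794] [ -6.82709572 -15.4206627    2.69431289] [-2.18999727  0.93729087  0.07721882]
```

```bash
python3 -m crank '{"slide":[[-0.003,0,0],[-0.005,0,0],[-0.005,0,0],[-0.005,0,0],[-0.005,0,0],[-0.005,0,-0.02],[-0.005,0,-0.06],[-0.005,0,-0.1]],"turn":[[0,0,0],[0,0,0],[0,0,0],[0,0,0],[0,0,0],[0,0,0],[0,0,0],[0,0,0]],"fingers":[0.02,0.02,0.05,0.06,0.06,0.06,0.06,0.06]}' 40
python3 -m crank '{"slide":[[-0.05,0,0],[-0.08,0,0],[-0.08,0,0]],"turn":[[0,0,0],[0,0,0],[0,0,0]],"fingers":[0.03,0.0,0.0]}' 20
python3 - <<'E'
from h import *
snap('wrist','w3');z=load('w3');W=cloud(z);c=z['im'].reshape(-1,3).astype(int)
o=r.observe();M=R.from_rotvec(o['tool_rot']).as_matrix();print(o['eef_pos'],o['opening'])
e=np.array([.066,.998]);e/=np.hypot(*e);n=np.array([e[1],-e[0]])
m=(abs(W[:,2]-48)<5)&(c[:,0]>c[:,2]+30)&(abs(W[:,0]-604)<45)&(W[:,1]<-290)&(W[:,1]>-370)
q=(W[m][:,:2]-[602.2,-335.6]);print(W[m].mean(0),cv2.minAreaRect(W[m][:,:2].astype(np.float32)));print('gauge x',np.percentile(q@e,[1,50,99]),'lat',np.percentile(q@n,[1,50,99]))
print('rear centre target z40 in tool:',M.T@(np.r_[np.array([602.2,-335.6])+e*(np.percentile(q@e,1)-25),28]-o['eef_pos']))
E
```

```text
t: 14.68
eef_pos: [603.5, -332.5, 117.4]
tool_rot: [2.296, 2.144, 0.0]
wrist_force: [-0.4, -0.7, 0.1]
opening: 59.8
grip_force: 0.0
t: 15.05
eef_pos: [598.0, -415.1, 116.9]
tool_rot: [2.297, 2.139, -0.0]
wrist_force: [-0.9, 1.1, 0.1]
opening: 5.4
grip_force: 0.0
[ 597.85279518 -413.20027968  116.34324629] 0.46778823583564727
[ 604.11687614 -325.51327117   47.2206409 ] ((603.2212524414062, -326.17828369140625), (41.91219711303711, 63.14569091796875), 85.86458587646484)
gauge x [-11.37514878  10.416444    30.16138181] lat [-17.35381993   1.3735513   19.85804682]
rear centre target z40 in tool: [41.38147613 -1.04318989 88.32247329]
```

View pics/w3.png

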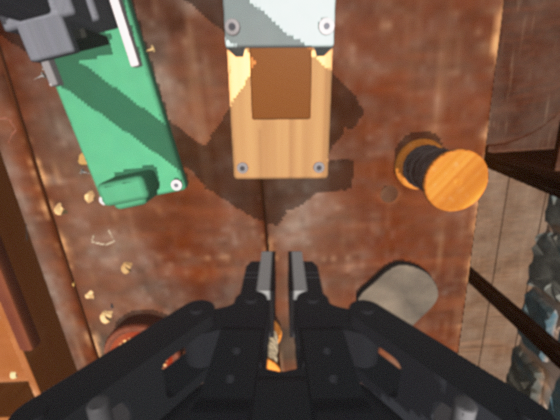

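The wrist view shows the block straight in the slot, with the brown top from (250,118) up to the mouth at (280,48). About 42 mm is outside, so it sits about 22 mm deep. To confirm it is home I push it from behind with shut fingers.

```bash
python3 -m crank '{"slide":[[0.036,-0.001,0.0],[0.036,-0.001,0.05],[0.036,-0.001,0.086],[0.036,-0.001,0.086]],"turn":[[0,0,0],[0,0,0],[0,0,0],[0,0,0]],"fingers":[0,0,0,0]}' 20
python3 -m crank '{"slide":[[0.006,0,0],[0.012,0,0],[0.015,0,0],[0.018,0,0],[0.021,0,0],[0.021,0,0]],"turn":[[0,0,0],[0,0,0],[0,0,0],[0,0,0],[0,0,0],[0,0,0]],"fingers":[0,0,0,0,0,0]}' 20
```

```text
t: 15.6
eef_pos: [597.1, -373.1, 26.5]
tool_rot: [-2.29, -2.14, 0.001]
wrist_force: [0.7, 1.0, -0.1]
opening: 0.0
grip_force: 0.0
t: 16.35
eef_pos: [600.9, -357.7, 29.9]
tool_rot: [2.293, 2.142, -0.003]
wrist_force: [-2.4, -5.4, 1.7]
opening: 0.2
grip_force: 2.9
```

```bash
python3 -m crank '{"slide":[[0.002,0,0],[0.004,0,0],[0.005,0,0],[0.005,0,0]],"turn":[[0,0,0],[0,0,0],[0,0,0],[0,0,0]],"fingers":[0,0,0,0]}' 20
```

```text
t: 16.85
eef_pos: [601.3, -357.7, 30.5]
tool_rot: [2.289, 2.138, -0.009]
wrist_force: [-4.6, -17.9, -0.8]
opening: 0.2
grip_force: 9.4
```

```bash
python3 -m crank '{"slide":[[-0.006,0,0],[-0.03,0,0],[-0.05,0,-0.03],[-0.05,0,-0.08],[-0.05,0,-0.09],[-0.05,0,-0.09]],"turn":[[0,0,0],[0,0,0],[0,0,0],[0,0,0],[0,0,0],[0,0,0]],"fingers":[0,0,0,0,0,0]}' 20
python3 - <<'E'
from h import *
snap('wrist','w4');z=load('w4');W=cloud(z);c=z['im'].reshape(-1,3).astype(int)
e=np.array([.066,.998]);e/=np.hypot(*e);n=np.array([e[1],-e[0]])
m=(abs(W[:,2]-48)<6)&(c[:,0]>c[:,2]+30)&(abs(W[:,0]-604)<45)&(W[:,1]<-305)&(W[:,1]>-370)
q=(W[m][:,:2]-[602.2,-335.6]);print('z',np.percentile(W[m][:,2],[5,50,95]));print('gauge x',np.percentile(q@e,[1,50,99]),'lat',np.percentile(q@n,[5,50,95]))
h,w=z['d'].shape
m2=(W[:,2]>54)&(W[:,2]<60)&(abs(W[:,0]-604)<45)&(W[:,1]<-250);q=W[m2][:,:2]-[602.2,-335.6];print('sleeve front x',np.percentile(q@e,1),'lat',np.percentile(q@n,[1,99]))
E
```

```text
t: 17.6
eef_pos: [598.0, -401.2, 119.9]
tool_rot: [2.295, 2.143, 0.0]
wrist_force: [0.1, 0.6, -0.7]
opening: -0.0
grip_force: 0.0
z [46.10276015 47.24736748 48.3657853 ]
gauge x [-11.16683193  10.50077394  29.75231745] lat [-15.73232935   1.55193471  18.31753811]
sleeve front x 29.835249365397242 lat [-30.24419499  31.23781408]
```

```bash
python3 -c "
from station import r
print(r.hand_in())"
```

```text
the job is handed in; nothing more can be done
None
```

I handed the job in: the clamp bar is fully back, and the heel block lies flat in the gauge slot, about 23 mm deep against a rigid stop and let go. I never saw the stop pin itself, the spools and tin were left alone, and the hand-in returned no verdict.

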